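# Fit the bottle-washing jet into the rinser's quick coupler

### The arm

A 6-joint arm with a two-finger parallel gripper is mounted at the origin on the work surface; the furniture and walls round the work are solid. World frame = base frame: x ahead of the robot, y to its left, z up, the work surface at z = 0. Lengths are in mm, angles in rad, forces in N, time in s.
With the tool pointing down it reaches from about 275 to 825 mm from the base axis. Payload 5.2 kg.
Tool frame: the origin (TCP) lies midway between the tips of the shut fingers; the grasp point (between the pads) lies r.grasp_offset behind it (r.grasp_offset is the distance from the TCP to the grasp point, in mm); z points along the fingers, y is the line along which they close (so a half turn about z gives the same grasp; the last joint's range is limited). The gripper opens to 93 mm and grips with 3 to 60 N. Pads are 15 mm wide; open, the fingers measure 128 mm over their backs; the gripper's body (75 mm by 188 mm) begins 65 mm behind the grasp point.
Start: joints at [1.019, 0.259, 1.535, -0, 1.348, -0.203], TCP at [187.952, 516.894, 218.653] pointing down, gripper open.
Joint ranges: [-3.14, 3.14], [-0.91, 2.08], [0.19, 2.58], [-1.22, 4.36], [0.22, 2.71], [-3.12, 3.12]. Speed limits (rad/s): [2.57, 2.57, 3.14, 3.14, 3.14, 3.14].

### API

Orientations are given as a unit quaternion [w, x, y, z].
In Python, from rig import r gives the robot as it stands.
- The arm moves only by the tool arm_command, never from a script. Its argument "series" is one flat list of numbers, 4 for each row, row after row: the shift along the tool's x, y, z in m, then the turn about the tool's z in rad. In form: [x, y, z, turn, x, y, z, turn, ...]. A call has 1 to 12 rows; each row is the pose to reach, as a shift and turn from the pose commanded when the call began, along the tool's axes at that moment; what a row does not reach only later rows make up. A row lasts 1/10 s, in which the tool goes at most 50 mm and 8.59 degrees, less where a joint would pass 70% of its speed; a pose out of reach is approached as far as the arm can. A call with a gripper value outside its range is refused whole. "claw" is the opening, from 0 (shut) to 1 (fully open), set as the call begins (left out, the last holds). The fingers move at their own pace and stop on an object; "squeeze" is the grip in N (left out, the last holds). Time passes only in rows, so rows that repeat a pose let the fingers close. It gives the time, the measured TCP pose, the force, the opening and the grip force at its end, in the units of the state.
- r.state(): the state, without advancing time (a new reading comes with each control period).
- r.get_image(name): name is "scene" or "top" or "wrist"; returns a dict with "color" (384x512x3 uint8, red, green, blue), "fx", "fy", "cx", "cy" (pixels), "origin" and "orientation" of the camera in the world; the wrist camera has in their place "mount" (4x4, takes a point from camera to tool coordinates, whose origin is the TCP and whose axes are the flange's). Camera axes: x right, y up, looking along -z (the intrinsics and any distortion apply to the point x, -y, -z); pixel columns grow to the right and rows downward; lengths in mm; the calibration is good to about 2 mm. A picture is of the moment at which its call begins: read the wrist's pose just before it. There is no depth.
- r.close_job(): hands the job in; it is judged then, once.
Trained networks look in a picture, given as the dict that the camera call returned (one of the last four; its "shot" number tells which), for a name from the list of things; names that differ only in an ending like _2 or _b are one class to them, and where a whole thing is asked for, a point or a joint stands for the part that bears it (a point fixed in the world has none). Each returns a list of dicts, best first, with "confidence" (0 to 1); they miss things now and then, are a little off and sometimes report something else, mostly with a low value. They report only what shows in the picture. A call takes as long as a camera call. They do not tell look-alikes from the thing itself.
- r.spot_in(picture, name): "location" ([x, y, z] in mm, in world coordinates, good to about 4 mm: the middle of the surface that is visible of it).
The state is a dict: "t": time; "joint_positions": joint angles; "dq": joint speeds; "tau": joint torques, N m; "tcp_pos": TCP position; "orientation": TCP orientation; "force": force on the tool from outside, world axes, zero at the start; "wrist_torque": the same for the moment, N m; "gripper_width": finger opening in mm; "gripper_force": force on a finger pad.
Only numpy, scipy, OpenCV 4.12 (cv2) and the standard library are available. Lean on these libraries where they do the work, as an engineer would, in place of code of your own. Each camera call takes 0.05 s, during which the arm holds its last target. There are 200 camera calls.

### The job

Get the bottle rinser ready for tall bottles: pull its coupler sleeve down until it stays back by itself when let go, take the pointed jet out of the wooden rack and push it straight down into the coupler, gently, until it is fully home and the sleeve springs up again and locks it. Let go of it, leave the stopper and the round spray head in their rack, and disturb nothing else on the worktop.

Things in the scene. Friction and masses are not known exactly. Their poses are not given: they have to be found in the camera images.
- rinser: Bottle rinser: square steel drip tray 160x160x22 on rubber feet, fixed; origin at the centre of its underside. On its axis stands a quick coupler, mouth up: brass core in a steel sleeve, over a boss 54 dia, 38 high. The coupler's post is screwed to an unmeasured height: its true height is up to 12 mm above or below the nominal one given by the points. Sizes in mm.
- mouth (a point): Centre of the coupler's flat mouth rim, at its NOMINAL height 110 over the tray's underside (true: +-12, feel for it). Rim 33 dia outside, flared inside from 29 dia to the bore, 20 dia, 6 below the rim. A collar seated on the rim is a hard stop.
- grip (a point): Centre of the sleeve's ribbed waist when it is up, NOMINAL (true height +-12), 87 over the tray's underside. Waist 40 dia from 17 below to 16 above this point, the place to grip from above; a ridge 50 dia from 18 to 23 below it; the sleeve's rounded top edge 19 above it, the mouth rim 23 above.
- pins (a point): Inside the bore, NOMINAL (+-12), 22 below the rim: four locking pins. Sleeve up: they block the bore, no plug enters. Sleeve back: free. A plug pushed in then meets the valve disc with its collar 15.5 above the rim, pushes it down on its spring (3 to 6 N, under 10 with friction); as the collar meets the rim the pins snap into the plug's groove and the sleeve jumps up.
- sleeve (a joint): Coupler sleeve, m: 0 = fully up (locked, the start), positive = pulled back, straight down; hard stop at 0.012. Its spring pushes up with 2.5 N at 0, 4.5 N at the stop. Drawn past about 0.011, the valve disc pops up and holds it back: let go, it stays at about 0.0103.
- poppet (a joint): Valve disc in the bore, m: 0 = up (sleeve latched back, coupler ready), about 0.006 = held down by the pins (the start), about 0.015 = pushed down by a fully seated plug.
- rack: Wooden rack, a block 76x250x46 fixed to the worktop, long along its own y; origin at the centre of its underside. Three holes 23 dia through it on its y axis, at y = -80, 0 and 80; a fitting stands in each, its collar on the rack's top (any fitting in any hole).
- jet: The jet, the fitting to mount. Plain steel, hangs upright by its collar in a rack hole. Origin on the axis at the collar's underside, z up. Below: plug 18 dia, 33.5 long, tip bevelled to 16 dia, groove 8 dia, 5.4 wide, centred 22 down. Above: collar 38 dia, 5 thick, then a barrel 26 dia up to 46, narrowing to a slim pointed nozzle 9 dia at 74, the tallest and the only pointed one. 130 g nominal.
- stopper: The stopper (stays in the rack). Plain steel, hangs upright by its collar in a rack hole. Origin on the axis at the collar's underside, z up. Below: plug 18 dia, 33.5 long, tip bevelled to 16 dia, groove 8 dia, 5.4 wide, centred 22 down. Above: collar 38 dia, 5 thick, then a barrel 26 dia up to 26 with a low rounded top at 31: the shortest.
- rose: The spray head (stays in the rack). Plain steel, hangs upright by its collar in a rack hole. Origin on the axis at the collar's underside, z up. Below: plug 18 dia, 33.5 long, tip bevelled to 16 dia, groove 8 dia, 5.4 wide, centred 22 down. Above: collar 38 dia, 5 thick, then a barrel 26 dia up to 36, then a wide round head 52 dia, its top at 60.
- mug: Bystander: a white mug, 86x120x98 mm; origin under its middle. Must not be moved.
- tin: Bystander: a round food tin, 76 across, 58 high mm; origin under its middle. Must not be moved.
- lemon: Bystander: a lemon, 78x55x56 mm; origin under its middle. Must not be moved.
- garlic: Bystander: a garlic bulb, 60x57x58 mm; origin under its middle. Must not be moved.
- salt_jar: Bystander: a glass jar with handle and cork lid, 51x72x90 mm; origin under its middle. Must not be moved.
Things that resemble listed ones, but are neither listed nor needed, are in the scene too. What is shaped like the jet but orange or turquoise is not meant.

How it is judged (in metres and radians):
On the way, in this order (a step that is already met when the one before it is completed fails the run):
1. the sleeve is latched back and let go (value of joint sleeve above 0.008 m and value of joint poppet below 0.002 m and contact force between each of the arm, the fingers and rinser below 0.5 N), for 0.2 s.
2. the jet is fully home and the sleeve has sprung up over it (value of joint sleeve below 0.0015 m and value of joint poppet above 0.0135 m and horizontal distance between jet and rinser below 0.004 m and angle between jet's own z axis and vertical below 0.08 rad), for 0.2 s.
At the end, for the whole second after the job is handed in: The jet stands upright (within 0.08 rad) and at rest in the coupler, its axis within 4 mm of the rinser's, with the sleeve back up (within 1.5 mm of fully up) and the valve disc pushed down by at least 13.5 mm; the stopper and the spray head stand upright in the rack (all of step 2 and linear speed of jet below 0.01 m/s and horizontal distance between each of stopper, rose and rack below 0.1 m and angle between each of stopper, rose's own z axis and vertical below 0.2 rad); the robot touches nothing.
It fails at once if a fitting is pressed on the rinser with more than 30 N (contact force between any of jet, stopper, rose and rinser above 30 N).
It fails at once if the stopper or the spray head is taken or pushed from its place (more than 25 mm) (distance of any of stopper, rose from where it was at the start of the episode above 0.025 m).
It fails at once if a bystander is moved by more than 30 mm (distance of any of mug, tin, lemon, garlic, salt_jar from where it was at the start of the episode above 0.03 m).
It also fails if it takes over 54 s, if anything falls off the work surface, if the arm or the gripper's body presses on something with over 40 N, if the wrist force passes 120 N, or if a joint passes its speed limit or range.

## Working session

There is one attempt and no reset: what is moved stays moved. The work goes in short steps, Python scripts to look and compute and a tool call to move; the robot and the scene stay as the last step left them, time stands still between calls to the robot, and variables do not carry over. Pictures are saved under pics/ and viewed, at most 10 in all, crops included, and the job is handed in when it is done.

Besides the shell and the picture viewer there is one more tool, called after "Emit:" as name(argument=value, ...), one argument or row to a line, values as JSON. arm_command: Moves the arm, as the interface text tells. Its arguments: {"type":"object","properties":{"series":{"type":"array","items":{"type":"number"}},"claw":{"type":"number"},"squeeze":{"type":"number"}},"required":["series"]}

```bash
mkdir -p pics
python3 - <<'E'
from rig import r
import cv2,numpy as np
s=r.state();print(s,r.grasp_offset)
for c in ("scene","top"):
    p=r.get_image(c);cv2.imwrite(f"pics/{c}0.png",p["color"][...,::-1])
    print(c,p["origin"],p["orientation"],p["fx"])
    for n in("rinser","mouth","rack","jet","stopper","rose","mug","tin","lemon","garlic","salt_jar"):
        print(n,[(np.round(d["location"]),round(d["confidence"],2)) for d in r.spot_in(p,n)])
a=cv2.imread("pics/scene0.png");b=cv2.imread("pics/top0.png")
cv2.imwrite("pics/both0.png",cv2.resize(np.vstack([a,b]),(400,600)) if 0 else np.vstack([a,b])[:, :])
E
```

```text
{'t': 0.0, 'joint_positions': array([ 1.01917934e+00,  2.59361761e-01,  1.53604864e+00, -1.15642428e-05,
        1.34801436e+00, -2.02800557e-01]), 'dq': array([-9.64556790e-04, -8.31906567e-04, -9.90509132e-05, -1.65282557e-03,
       -9.66524692e-05,  8.66695297e-04]), 'tau': array([ 5.86156748e-04, -4.37312114e+01, -2.83997047e+01,  7.19781895e-02,
        4.14007239e-02, -1.73522558e-04]), 'tcp_pos': array([187.67638962, 516.41632681, 217.82144528]), 'orientation': array([-3.32165522e-04,  1.73524026e-01,  9.84829210e-01, -8.53728333e-04]), 'force': array([-0.17119598,  0.3818498 ,  0.2378413 ]), 'wrist_torque': array([0.03228837, 0.0348651 , 0.05148479]), 'gripper_force': 0.0, 'gripper_width': 92.92803961628796} 18.8
scene [-322.71280667  -25.71071024  958.23292612] [-0.65144714 -0.27370466  0.27547596  0.65177863] 482.13261322331306
rinser [(array([466., 255.,  21.]), 0.69)]
mouth [(array([469., 255.,  69.]), 0.69), (array([466., 251.,  22.]), 0.6)]
rack [(array([488., -91.,  44.]), 0.89), (array([ 504., -179.,   79.]), 0.19)]
jet [(array([ 501., -180.,   77.]), 0.8), (array([ 
[... 547 characters left out ...]
 23.]), 0.78), (array([699.,  29.,  57.]), 0.55)]
mouth [(array([483., 251.,  26.]), 0.89), (array([701., 226.,  43.]), 0.55)]
rack [(array([ 514., -114.,   45.]), 0.65)]
jet [(array([ 415., -198.,   76.]), 0.69), (array([ 506., -169.,   85.]), 0.58), (array([ 607., -197.,   67.]), 0.49)]
stopper [(array([511., -96.,  61.]), 0.57), (array([486., 247.,  22.]), 0.24)]
rose [(array([519., -19., 104.]), 0.81)]
mug [(array([701., 225.,  44.]), 0.64), (array([ 460., -325.,   37.]), 0.36)]
tin [(array([698.,  29.,  58.]), 0.6), (array([ 503., -169.,   85.]), 0.31)]
lemon [(array([432.,  36.,  50.]), 0.76)]
garlic [(array([ 463., -327.,   37.]), 0.75)]
salt_jar [(array([ 694., -134.,   86.]), 0.67)]
```

View pics/scene0.png

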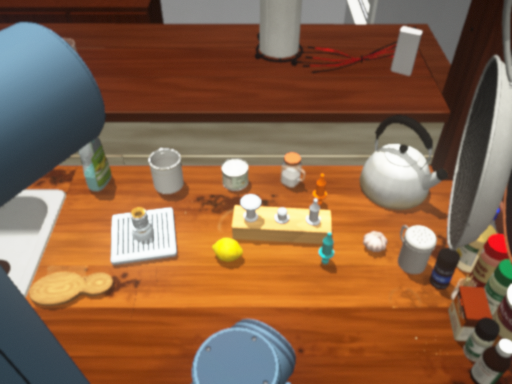

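View pics/top0.png

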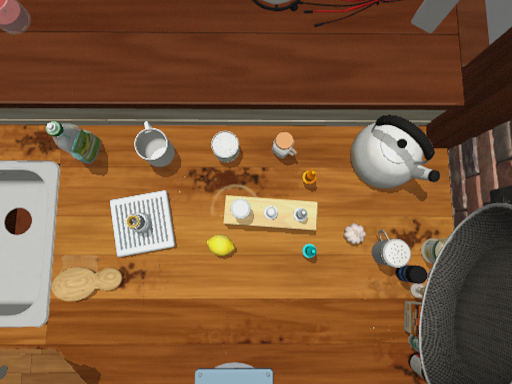

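The scene view shows the rinser at about (143,238). The rack holds the rose at (251,205), the stopper at (282,215) and the steel jet at (314,210), which is at the right end. The orange copy at (321,187) and the turquoise one at (327,250) stand beside the rack. The top view agrees: rinser tray (143,223), mouth about (134,222), jet (302,215).

```bash
cat > h.py <<'E'
from rig import r
import cv2,numpy as np
from scipy.spatial.transform import Rotation as R
def rot(q): return R.from_quat([q[1],q[2],q[3],q[0]]).as_matrix()
def shot(name,f=None):
    s=r.state();p=r.get_image(name)
    if name=="wrist":
        M=np.array(p["mount"]);T=rot(s["orientation"])
        p["O"]=s["tcp_pos"]+T@M[:3,3];p["R"]=T@M[:3,:3]
    else: p["O"]=np.array(p["origin"]);p["R"]=rot(p["orientation"])
    if f: cv2.imwrite(f"pics/{f}.png",p["color"][...,::-1])
    return p
def ray(p,u,v):
    d=p["R"]@np.array([(u-p["cx"])/p["fx"],-(v-p["cy"])/p["fy"],-1]);return p["O"],d/np.linalg.norm(d)
def atz(p,u,v,z):
    o,d=ray(p,u,v);return o+d*(z-o[2])/d[2]
def proj(p,X):
    c=p["R"].T@(np.array(X)-p["O"]);return p["cx"]+p["fx"]*c[0]/-c[2],p["cy"]-p["fy"]*c[1]/-c[2]
def tri(rays):
    A=sum(np.eye(3)-np.outer(d,d) for o,d in rays);b=sum((np.eye(3)-np.outer(d,d))@o for o,d in rays)
    return np.linalg.solve(A,b)
def rel(X,yaw=None):
    "shift in tool axes (m) and turn to bring TCP to X with tool y at angle yaw (deg, mod 180)"
    s=r.state();T=rot(s["orientation"]);y=np.degrees(np.arctan2(T[1,1],T[0,1]))
    t=0
    if yaw is not None: t=-((yaw-y+90)%180-90)
    return np.round(T.T@(np.array(X)-s["tcp_pos"])/1000,4),"turn",round(np.radians(t),3),"yaw",round(y,1)
E
python3 - <<'E'
from h import *
a=shot("scene");b=shot("top")
print("mouth",tri([ray(a,138,212),ray(b,134,222)]))
print("tray",atz(b,143,223,22),[atz(b,*c,22)[:2].round() for c in((110,200),(165,191),(175,246),(121,256))])
print("jet tip",tri([ray(a,316,199),ray(b,302,214)]),atz(b,302,215,100))
print("rack corners",[atz(b,*c,46)[:2].round() for c in((226,197),(317,203),(314,230),(224,225))])
X=atz(b,143,223,22);print(rel([X[0],X[1],260]))
for k in("mount","fx","cx","cy"):print(r.get_image("wrist")[k])
E
```

```text
mouth [485.66826455 253.74173303 100.76872326]
tray [487.46231926 252.72258212  22.        ] [array([551., 347.]), array([577., 195.]), array([425., 163.]), array([398., 308.])]
jet tip [ 503.29840287 -175.37954452  128.5731215 ] [ 503.13488239 -176.17281066  100.        ]
rack corners [array([557.,  23.]), array([ 540., -225.]), array([ 467., -215.]), array([480.,  28.])]
(array([-0.3718, -0.1459, -0.0413]), 'turn', np.float64(0.0), 'yaw', np.float64(70.0))
[[-1.23415565e-03  9.55663392e-01  2.94458755e-01  8.36896611e+01]
 [ 9.99999150e-01  1.30331689e-03 -3.86391732e-05  4.44195422e-01]
 [-4.20699113e-04  2.94458457e-01 -9.55664188e-01 -1.65899901e+02]
 [ 0.00000000e+00  0.00000000e+00  0.00000000e+00  1.00000000e+00]]
306.2185616624452
257.47490602512653
184.84350640610987
```

Emit:
arm_command(
  series=[-0.37, -0.146, 0, 0, -0.37, -0.146, 0, 0, -0.37, -0.146, 0, 0, -0.37, -0.146, 0, 0, -0.37, -0.146, 0, 0, -0.37, -0.146, 0, 0, -0.37, -0.146, 0, 0, -0.37, -0.146, 0, 0, -0.37, -0.146, 0, 0, -0.37, -0.146, 0, 0, -0.37, -0.146, 0, 0, -0.37, -0.146, 0, 0],
  claw=0.85,
)

```text
t: 2.7
tcp_pos: [484.6, 254.4, 218.8]
orientation: [-0.0, 0.173, 0.985, 0.0]
force: [-0.5, 0.7, -0.5]
gripper_width: 78.9
gripper_force: 0.0
```

Run:
```python
from h import *
s=r.state();print(s["t"],s["tcp_pos"],s["dq"].round(3))
p=shot("wrist","w1")
for z in(98,110,122):print(proj(p,[486,253,z]))
```

```text
2.7 [484.63365923 254.37372541 218.76092312] [ 0.006 -0.001 -0.003 -0.001  0.    -0.002]
(np.float64(256.1335146534931), np.float64(182.0632155006868))
(np.float64(256.08763925159724), np.float64(185.70975512939918))
(np.float64(256.0379536711676), np.float64(189.65915787085044))
```

View pics/w1.png

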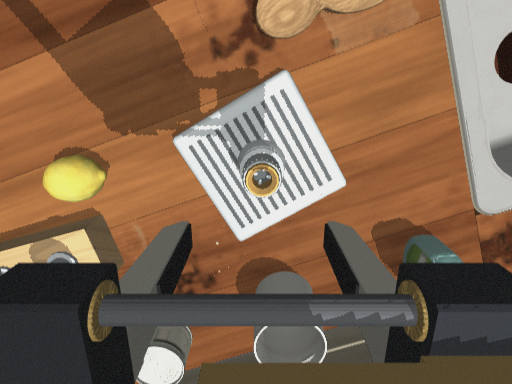

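The wrist view shows the coupler's brass mouth at about (262,180). The tray corners are at (285,71), (345,184), (241,241) and (174,142), and nothing stands near the coupler.

Run:
```python
from h import *
a=shot("scene");b=shot("top");p=shot("wrist")
for n,q in(("scene",a),("top",b),("wrist",p)):
    hsv=cv2.cvtColor(q["color"],cv2.COLOR_RGB2HSV)
    u,v=map(int,proj(q,[486,253,105]));m=np.zeros(hsv.shape[:2],np.uint8);w=14 if n!="wrist" else 30
    m[v-w:v+w,u-w:u+w]=cv2.inRange(hsv,(8,110,70),(32,255,255))[v-w:v+w,u-w:u+w]
    cs,_=cv2.findContours(m,cv2.RETR_EXTERNAL,cv2.CHAIN_APPROX_NONE);c=max(cs,key=cv2.contourArea)
    e=cv2.fitEllipse(c);print(n,e,cv2.boundingRect(c));q["e"]=e[0]
print(tri([ray(q,*q["e"]) for q in(a,b,p)]),tri([ray(q,*q["e"]) for q in(a,p)]))
C=np.float32([(285,71),(345,184),(241,241),(174,142)])
P=np.array([atz(p,*c,20) for c in C]);print(P.mean(0),np.linalg.norm(P-np.roll(P,1,0),axis=1))
print(atz(p,*p["e"],100),atz(p,*p["e"],120))
```

```text
scene ((136.87939453125, 204.50955200195312), (21.82790756225586, 28.978778839111328), 83.22382354736328) (124, 196, 28, 22)Traceback (most recent call last):
  File "<stdin>", line 7, in <module>
ValueError: max() iterable argument is empty
```

```bash
cat >> h.py <<'E'
def brass(q,X,w=30):
    hsv=cv2.cvtColor(q["color"],cv2.COLOR_RGB2HSV)
    u,v=map(int,proj(q,X));m=np.zeros(hsv.shape[:2],np.uint8)
    m[v-w:v+w,u-w:u+w]=cv2.inRange(hsv,(8,110,70),(32,255,255))[v-w:v+w,u-w:u+w]
    cs,_=cv2.findContours(m,cv2.RETR_EXTERNAL,cv2.CHAIN_APPROX_NONE);c=max(cs,key=cv2.contourArea)
    return cv2.fitEllipse(c)
E
python3 - <<'E'
from h import *
p=shot("wrist");e=brass(p,[486,253,105]);print(e)
d=306.2*33/max(e[1]);print("depth",d)
C=np.float32([(285,71),(345,184),(241,241),(174,142)])
P=np.array([atz(p,*c,22) for c in C]);print(P.mean(0),np.linalg.norm(P-np.roll(P,1,0),axis=1))
for z in(100,110,120):print(atz(p,*e[0],z))
print(p["O"])
E
```

```text
((261.79913330078125, 178.83749389648438), (31.19474220275879, 32.42833709716797), 94.39495849609375)
depth 311.597846344161
[487.52136099 258.63360094  22.        ] [152.0572097  152.73447047 151.81677815 151.79812386]
[484.82267265 259.16792551 100.        ]
[482.07250567 260.0036659  110.        ]
[479.32233868 260.83940629 120.        ]
[406.51054641 282.96597385 384.75407703]
```

Emit:
arm_command(
  series=[0.06, 0.005, 0.04, 0, 0.06, 0.005, 0.04, 0, 0.06, 0.005, 0.04, 0, 0.06, 0.005, 0.04, 0],
)

```text
t: 3.35
tcp_pos: [431.4, 278.8, 179.1]
orientation: [0.001, 0.173, 0.985, 0.0]
force: [1.0, -0.7, 0.1]
gripper_width: 78.8
gripper_force: 0.0
```

Run:
```python
from h import *
p=shot("wrist","w2");e=brass(p,[484,248,107],40);print(e)
d=306.2*33/max(e[1]);print("depth",d)
for z in(90,100,110,120):print(atz(p,*e[0],z))
print(p["O"],r.state()["tcp_pos"])
```

```text
((256.823486328125, 252.6216583251953), (32.09159469604492, 34.83830261230469), 93.59751892089844)
depth 290.042833385089
[489.03571181 257.68416227  90.        ]
[483.68837122 259.64536492 100.        ]
[478.34103064 261.60656757 110.        ]
[472.99369005 263.56777022 120.        ]
[352.70119846 307.68651475 344.95760216] [432.28702465 278.69815798 179.57144783]
```

Emit:
arm_command(
  series=[-0.058, 0, 0.03, 0, -0.058, 0, 0.05, 0, -0.058, 0, 0.08, 0, -0.058, 0, 0.108, 0, -0.058, 0, 0.108, 0, -0.058, 0, 0.108, 0],
)

```text
t: 4.0
tcp_pos: [486.8, 258.4, 71.3]
orientation: [0.0, 0.174, 0.985, 0.0]
force: [0.5, 0.1, -0.3]
gripper_width: 79.2
gripper_force: 0.0
```

Run:
```python
from h import *
s=r.state();print(s["tcp_pos"],s["force"],s["wrist_torque"])
p=shot("wrist","w3")
print(rel([486.5,258.7,72]))
print([proj(p,[486.5,258.7,z]) for z in(86,97)])
```

```text
[486.82887029 258.35791681  71.33752091] [ 0.4515745   0.05039184 -0.31021607] [ 0.05033983 -0.0132935  -0.03442457]
(array([ 0.0008, -0.0003,  0.0002]), 'turn', np.float64(0.0), 'yaw', np.float64(70.0))
[(np.float64(257.1282238026419), np.float64(248.3267480659797)), (np.float64(257.11968730397973), np.float64(258.802356147181))]
```

View pics/w3.png

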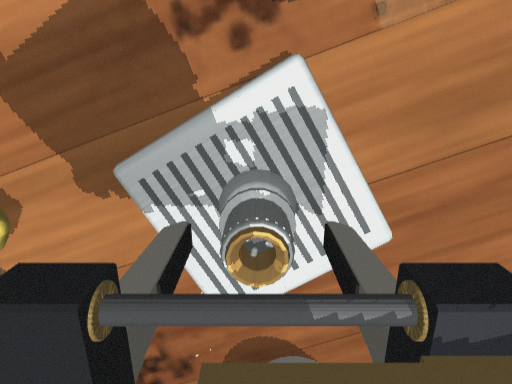

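The close view shows the coupler centred between the open fingers, with the mouth at about (257,255). I'll lower a little and close on the waist.

Emit:
arm_command(
  series=[0, 0, 0.006, 0, 0, 0, 0.006, 0, 0, 0, 0.006, 0, 0, 0, 0.006, 0, 0, 0, 0.006, 0, 0, 0, 0.006, 0, 0, 0, 0.006, 0, 0, 0, 0.006, 0],
  claw=0.2,
  squeeze=20,
)

```text
t: 4.85
tcp_pos: [485.6, 258.6, 64.8]
orientation: [0.0, 0.174, 0.985, -0.0]
force: [-1.1, -1.8, 2.3]
gripper_width: 40.0
gripper_force: 20.0
```

Emit:
arm_command(
  series=[0, 0, 0.003, 0, 0, 0, 0.006, 0, 0, 0, 0.009, 0, 0, 0, 0.011, 0, 0, 0, 0.011, 0, 0, 0, 0.011, 0],
)

```text
t: 5.45
tcp_pos: [485.7, 258.6, 53.7]
orientation: [-0.0, 0.174, 0.985, -0.0]
force: [-0.5, -1.1, 4.3]
gripper_width: 39.9
gripper_force: 20.0
```

Emit:
arm_command(
  series=[0, 0, 0.001, 0, 0, 0, 0.002, 0, 0, 0, 0.002, 0, 0, 0, 0.002, 0],
)

```text
t: 5.85
tcp_pos: [485.7, 258.6, 52.8]
orientation: [0.0, 0.173, 0.985, 0.0]
force: [-3.5, -3.0, 12.8]
gripper_width: 39.5
gripper_force: 20.0
```

Emit:
arm_command(
  series=[0, 0, -0.001, 0, 0, 0, -0.001, 0, 0, 0, -0.001, 0],
)

```text
t: 6.15
tcp_pos: [485.7, 258.6, 52.9]
orientation: [0.0, 0.173, 0.985, -0.0]
force: [-2.5, -3.2, 6.9]
gripper_width: 39.7
gripper_force: 20.0
```

Emit:
arm_command(
  series=[0, 0, 0, 0, 0, 0, 0, 0, 0, 0, 0, 0, 0, 0, 0, 0, 0, 0, 0, 0, 0, 0, 0, 0],
  claw=0.85,
)

```text
t: 6.75
tcp_pos: [485.6, 258.6, 52.5]
orientation: [-0.0, 0.174, 0.985, -0.0]
force: [-0.5, 0.3, -0.2]
gripper_width: 78.4
gripper_force: 0.0
```

Run:
```python
from h import *
s=r.state();print(s["t"],s["tcp_pos"],s["force"])
p=shot("wrist","w4")
```

```text
6.75 [485.58726403 258.63282564  52.54954142] [-0.49837661  0.28144767 -0.15658126]
```

View pics/w4.png

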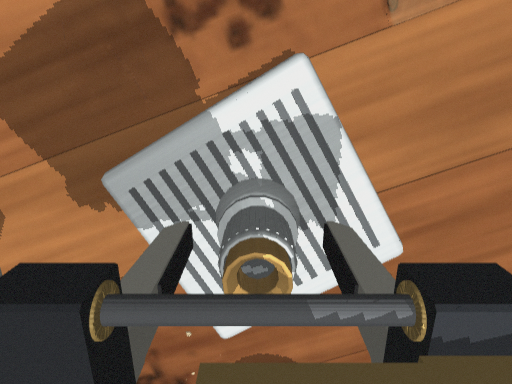

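The sleeve now sits lower: the brass neck shows above it at (257,270) with the fingers open and no force on the tool, so it is latched. Next is the jet.

Emit:
arm_command(
  series=[0, 0, -0.05, 0, 0, 0, -0.1, 0, 0, 0, -0.15, 0, 0, 0, -0.16, 0],
)

```text
t: 7.2
tcp_pos: [488.7, 259.7, 219.3]
orientation: [0.005, 0.173, 0.985, 0.003]
force: [0.6, -0.3, -0.3]
gripper_width: 78.9
gripper_force: 0.0
```

Run:
```python
from h import *
s=r.state();print(s["t"],s["joint_positions"].round(2),rel([503,-174,215],176))
```

```text
7.2 [ 0.29  0.26  1.54  0.    1.34 -0.94] (array([-0.1616, -0.4027,  0.003 ]), 'turn', np.float64(1.292), 'yaw', np.float64(70.0))
```

Emit:
arm_command(
  series=[-0.162, -0.403, 0, 1.29, -0.162, -0.403, 0, 1.29, -0.162, -0.403, 0, 1.29, -0.162, -0.403, 0, 1.29, -0.162, -0.403, 0, 1.29, -0.162, -0.403, 0, 1.29, -0.162, -0.403, 0, 1.29, -0.162, -0.403, 0, 1.29, -0.162, -0.403, 0, 1.29, -0.162, -0.403, 0, 1.29, -0.162, -0.403, 0, 1.29, -0.162, -0.403, 0, 1.29],
)

```text
t: 8.4
tcp_pos: [499.8, -174.3, 212.2]
orientation: [-0.001, 0.73, 0.683, 0.0]
force: [-0.1, -0.2, -0.1]
gripper_width: 78.9
gripper_force: 0.0
```

Run:
```python
from h import *
s=r.state();print(s["t"],s["tcp_pos"],s["dq"].round(2),rel([503,-174,215],176))
p=shot("wrist","w5")
print([proj(p,[503,-174,z]) for z in(46,120)])
```

```text
8.4 [ 499.7888679  -174.34489155  212.17284303] [ 0.02 -0.01  0.   -0.   -0.    0.  ] (array([ 0.0006,  0.0032, -0.0028]), 'turn', np.float64(0.003), 'yaw', np.float64(-3.8))
[(np.float64(261.5958213524646), np.float64(168.17647450472103)), (np.float64(262.52582414549164), np.float64(188.38911720233756))]
```

View pics/w5.png

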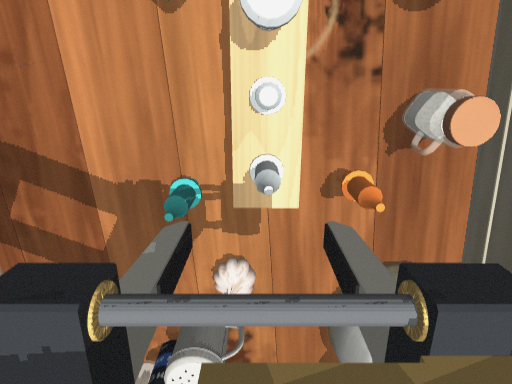

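The wrist view shows the steel jet in the end hole, with its tip at (268,190) and collar at about (267,171). The turquoise copy is to its left at (180,200), the orange one to its right at (365,190), and the stopper is at (267,96).

Run:
```python
from h import *
p=shot("wrist")
a=atz(p,268,190,120);b=atz(p,267,172,49);print(a,b,atz(p,267,96,49),[atz(p,*c,46) for c in((233,207),(299,207))])
print(atz(p,182,188,20),atz(p,358,186,20))
print(rel([(a[0]+b[0])/2,(a[1]+b[1])/2,58]))
```

```text
[ 507.91930283 -175.63717145  120.        ] [ 508.9151459  -177.83889094   49.        ] [513.61839578 -96.88200972  49.        ] [array([ 467.11901943, -217.91495722,   46.        ]), array([ 543.58948977, -223.01695673,   46.        ])]
[ 403.91728491 -198.79016479   20.        ] [ 619.49742564 -210.61750801   20.        ]
(array([-0.0022,  0.0085,  0.1545]), 'turn', np.float64(0.0), 'yaw', np.float64(-3.8))
```

Emit:
arm_command(
  series=[-0.002, 0.009, 0.02, 0, -0.002, 0.009, 0.06, 0, -0.002, 0.009, 0.1, 0, -0.002, 0.009, 0.13, 0, -0.002, 0.009, 0.154, 0, -0.002, 0.009, 0.154, 0, -0.002, 0.009, 0.154, 0],
  claw=0.65,
)

```text
t: 9.2
tcp_pos: [509.2, -177.2, 59.1]
orientation: [-0.0, 0.73, 0.683, -0.0]
force: [-0.4, -0.2, -0.2]
gripper_width: 60.4
gripper_force: 0.0
```

Emit:
arm_command(
  series=[0, 0, 0, 0, 0, 0, 0, 0, 0, 0, 0, 0, 0, 0, 0, 0, 0, 0, 0, 0, 0, 0, 0, 0],
  claw=0.1,
  squeeze=20,
)

```text
t: 9.8
tcp_pos: [509.1, -178.3, 59.1]
orientation: [0.0, 0.731, 0.683, 0.0]
force: [-0.4, 0.8, 3.2]
gripper_width: 25.4
gripper_force: 20.0
```

Emit:
arm_command(
  series=[0, 0, -0.01, 0, 0, 0, -0.03, 0, 0, 0, -0.07, 0, 0, 0, -0.11, 0, 0, 0, -0.13, 0, 0, 0, -0.13, 0, 0, 0, -0.13, 0],
)

```text
t: 10.5
tcp_pos: [508.6, -177.9, 188.3]
orientation: [-0.0, 0.731, 0.683, -0.0]
force: [0.3, 0.1, -1.9]
gripper_width: 25.2
gripper_force: 20.0
```

Run:
```python
from h import *
s=r.state();print(s["t"],s["tcp_pos"],s["force"],s["wrist_torque"],s["gripper_width"])
print(rel([485.6,258.6,190],70))
p=shot("wrist","w6")
T=rot(s["orientation"])
for x in(-3,0,3):print(x,[tuple(np.round(proj(p,s["tcp_pos"]+T@[x,0,-18.8+30.8-h]))) for h in(5,46,74)])
```

```text
10.5 [ 508.62713579 -177.90458225  188.3268154 ] [ 0.274116    0.12126022 -1.8500348 ] [-0.03648533  0.07474911  0.0264842 ] 25.19154124126412
(array([ 0.4339, -0.0526, -0.0016]), 'turn', np.float64(-1.29), 'yaw', np.float64(-3.9))
-3 [(np.float64(259.0), np.float64(236.0)), (np.float64(260.0), np.float64(273.0)), (np.float64(260.0), np.float64(312.0))]
0 [(np.float64(259.0), np.float64(231.0)), (np.float64(260.0), np.float64(268.0)), (np.float64(260.0), np.float64(306.0))]
3 [(np.float64(259.0), np.float64(227.0)), (np.float64(260.0), np.float64(262.0)), (np.float64(260.0), np.float64(300.0))]
```

View pics/w6.png

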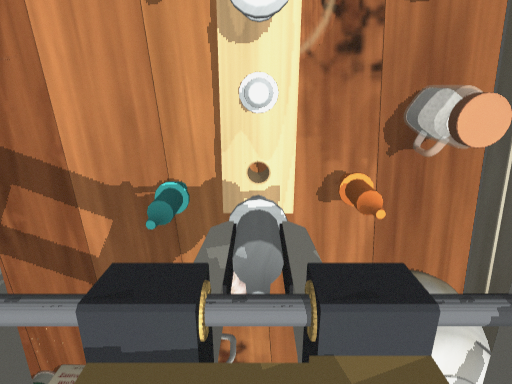

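The jet is in the fingers: collar top edge at (258,196), barrel at (258,250). The rack hole at (258,172) is empty and the stopper and rose haven't moved.

Run:
```python
from h import *
s=r.state();p=shot("wrist");T=rot(s["orientation"])
for x in(-3,0,3):
  for h in (5,):
    c=np.array([proj(p,s["tcp_pos"]+T@[x+19*np.cos(a),19*np.sin(a),12-h]) for a in np.linspace(0,6.28,180)])
    b=np.array([proj(p,s["tcp_pos"]+T@[x+13*np.cos(a),13*np.sin(a),12-46]) for a in np.linspace(0,6.28,180)])
    print(x,c[:,1].min().round(1),c[:,0].min().round(),c[:,0].max().round(),"barrel top",b[:,1].min().round(1))
g=p["color"][185:250,258].mean(1).astype(int);print(list(zip(range(185,250),g.tolist())))
```

```text
-3 207.0 229.0 290.0 barrel top 249.6
0 202.4 229.0 290.0 barrel top 244.0
3 197.6 229.0 290.0 barrel top 238.3
[(185, 212), (186, 218), (187, 219), (188, 218), (189, 218), (190, 219), (191, 190), (192, 162), (193, 159), (194, 145), (195, 113), (196, 95), (197, 123), (198, 113), (199, 191), (200, 239), (201, 243), (202, 243), (203, 244), (204, 243), (205, 243), (206, 243), (207, 221), (208, 190), (209, 146), (210, 100), (211, 92), (212, 90), (213, 91), (214, 93), (215, 89), (216, 91), (217, 93), (218, 91), (219, 93), (220, 89), (221, 92), (222, 91), (223, 89), (224, 91), (225, 88), (226, 92), (227, 91), (228, 91), (229, 91), (230, 92), (231, 89), (232, 91), (233, 92), (234, 90), (235, 92), (236, 93), (237, 90), (238, 91), (239, 95), (240, 111), (241, 125), (242, 129), (243, 133), (244, 133), (245, 134), (246, 131), (247, 127), (248, 129), (249, 133)]
```

Emit:
arm_command(
  series=[0.434, -0.053, 0, -1.29, 0.434, -0.053, 0, -1.29, 0.434, -0.053, 0, -1.29, 0.434, -0.053, 0, -1.29, 0.434, -0.053, 0, -1.29, 0.434, -0.053, 0, -1.29, 0.434, -0.053, 0, -1.29, 0.434, -0.053, 0, -1.29, 0.434, -0.053, 0, -1.29, 0.434, -0.053, 0, -1.29, 0.434, -0.053, 0, -1.29, 0.434, -0.053, 0, -1.29],
)

```text
t: 11.8
tcp_pos: [485.1, 257.4, 187.5]
orientation: [-0.001, 0.174, 0.985, -0.001]
force: [-0.3, -0.0, -1.6]
gripper_width: 25.5
gripper_force: 20.0
```

Run:
```python
from h import *
s=r.state();print(s["t"],s["tcp_pos"],s["force"],s["wrist_torque"],s["joint_positions"].round(2))
print(rel([485.6,258.6,160],70))
p=shot("wrist","w7")
print([proj(p,[485.6,258.6,z]) for z in(94,97,100)])
```

```text
11.8 [485.11422623 257.38184675 187.45930165] [-0.26253499 -0.01843259 -1.60718993] [0.01772535 0.01804278 0.02617073] [ 0.29  0.28  1.58 -0.    1.28 -0.94]
(array([-0.0001,  0.0014,  0.0275]), 'turn', np.float64(-0.001), 'yaw', np.float64(69.9))
[(np.float64(258.6481487753735), np.float64(189.10217813512716)), (np.float64(258.6554091767441), np.float64(190.14524593146226)), (np.float64(258.66282568274875), np.float64(191.2107405480607))]
```

View pics/w7.png

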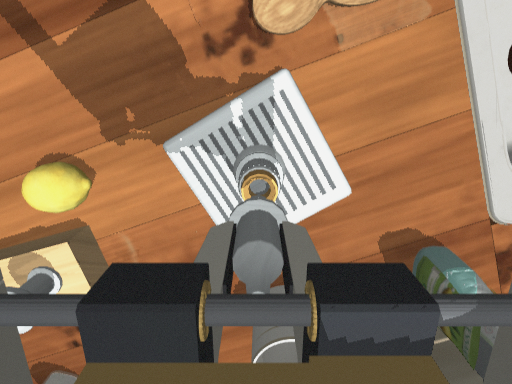

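The jet hangs above the coupler. The mouth ring is at about (260,187), partly behind the collar edge at v=199. I'll combine the earlier views to fix the mouth centre.

Run:
```python
from h import *
p=shot("wrist");M=np.array(p["mount"]);s=r.state();T=rot([0,.17365,.98481,0])
rs=[];q=dict(p)
def mk(f,t):
    q=dict(p);q["color"]=cv2.imread(f"pics/{f}.png")[...,::-1].copy();q["O"]=np.array(t)+T@M[:3,3];q["R"]=T@M[:3,:3];return q
L=[("w1",(484.63,254.37,218.76)),("w2",(432.29,278.7,179.57)),("w3",(486.83,258.36,71.34))]
for f,t in L:
    q=mk(f,t);e=brass(q,[486,258.6,96],42);rs.append(ray(q,*e[0]));print(f,e,proj(q,[486,258.6,96]))
X=tri(rs);print(X,[np.linalg.norm(np.cross(X-o,d)).round(2) for o,d in rs])
e=brass(p,[486,258.6,96],24);print("w7",e,proj(p,[486,258.6,96]))
jet=s["tcp_pos"]+rot(s["orientation"])@[2.2,-.3,0];print("jet",jet, "shift",(T.T@(X-jet)).round(1))
```

```text
w1 ((261.7201843261719, 179.46969604492188), (31.126502990722656, 32.35121154785156), 90.20609283447266) (np.float64(261.53420631461194), np.float64(179.56924678375594))
w2 ((256.823486328125, 252.6216583251953), (32.09159469604492, 34.83830261230469), 93.59751892089844) (np.float64(256.50030275729347), np.float64(251.9273464254348))
w3 ((256.9298400878906, 256.48919677734375), (58.20038986206055, 62.239654541015625), 92.20368194580078) (np.float64(256.5952258645084), np.float64(257.0293522862393))
[485.75718574 258.91632773  96.90571234] [np.float64(0.05), np.float64(0.47), np.float64(0.44)]
w7 ((259.2380065917969, 186.00343322753906), (30.4892520904541, 34.71330261230469), 91.79753112792969) (np.float64(258.9040030872735), np.float64(189.64054105137427))
jet [483.4666157  257.52874579 188.10688231] shift [-1.7  2.1 91.2]
```

Emit:
arm_command(
  series=[-0.0017, 0.002, 0.015, 0, -0.0017, 0.002, 0.035, 0, -0.0017, 0.002, 0.035, 0, -0.0017, 0.002, 0.035, 0],
  squeeze=25,
)

```text
t: 12.3
tcp_pos: [487.9, 258.8, 153.7]
orientation: [-0.0, 0.174, 0.985, -0.0]
force: [0.5, 0.7, -0.8]
gripper_width: 25.3
gripper_force: 25.0
```

Emit:
arm_command(
  series=[0, 0, 0.003, 0, 0, 0, 0.006, 0, 0, 0, 0.009, 0, 0, 0, 0.012, 0, 0, 0, 0.012, 0],
)

```text
t: 12.8
tcp_pos: [487.5, 259.8, 141.2]
orientation: [-0.0, 0.173, 0.985, -0.0]
force: [-0.3, -0.1, -1.5]
gripper_width: 25.4
gripper_force: 25.0
```

Run:
```python
from h import *
s=r.state();print(s["t"],s["tcp_pos"],s["force"],rot(s["orientation"]).T@s["force"],s["wrist_torque"])
```

```text
12.8 [487.48315133 259.7778584  141.19988993] [-0.27574196 -0.11524235 -1.46959904] [ 0.21876725 -0.20173166  1.46985748] [-0.01196931 -0.01179248  0.00998214]
```

Emit:
arm_command(
  series=[0, 0, 0.002, 0, 0, 0, 0.004, 0, 0, 0, 0.006, 0, 0, 0, 0.008, 0, 0, 0, 0.008, 0],
)

```text
t: 13.3
tcp_pos: [488.0, 259.3, 133.4]
orientation: [0.0, 0.174, 0.985, -0.0]
force: [0.8, -2.6, -1.0]
gripper_width: 25.6
gripper_force: 25.0
```

Run:
```python
from h import *
s=r.state();print(s["t"],s["tcp_pos"],rot(s["orientation"]).T@s["force"],s["wrist_torque"])
p=shot("wrist");s=r.state();print(s["tcp_pos"],rot(s["orientation"]).T@s["force"])
```

```text
13.3 [488.02238833 259.32536652 133.38344212] [-1.6267526  -2.16921864  0.98819096] [-0.58094232 -0.26195409  0.02069432]
[488.015488   259.32705474 133.40652332] [-2.30988355 -2.01294678  1.55130184]
```

Emit:
arm_command(
  series=[-0.0007, -0.0008, 0, 0, -0.0007, -0.0008, 0, 0, -0.0007, -0.0008, 0.002, 0, -0.0007, -0.0008, 0.002, 0],
)

```text
t: 13.75
tcp_pos: [487.9, 259.0, 131.3]
orientation: [-0.0, 0.173, 0.985, 0.0]
force: [-0.9, 0.1, -2.5]
gripper_width: 25.6
gripper_force: 25.0
```

Run:
```python
from h import *
for i in range(2):
    s=r.state();print(s["t"],s["tcp_pos"],rot(s["orientation"]).T@s["force"],s["wrist_torque"]);r.get_image("top")
```

```text
13.75 [487.94936494 258.95639973 131.28011912] [ 0.90362892 -0.23899403  2.51271751] [-0.13048119 -0.00068751 -0.05718709]
13.8 [487.95930038 258.95654175 131.3447875 ] [ 0.3496821  -1.1137548   1.18715355] [-0.1119357  -0.04837428 -0.01978679]
```

Lateral force is almost gone, so I'll keep going down slowly.

Emit:
arm_command(
  series=[0, -0.0003, 0.0015, 0, 0, -0.0003, 0.003, 0, 0, -0.0003, 0.0045, 0, 0, -0.0003, 0.006, 0, 0, -0.0003, 0.0075, 0, 0, -0.0003, 0.009, 0, 0, -0.0003, 0.009, 0],
)

```text
t: 14.55
tcp_pos: [488.3, 258.5, 122.7]
orientation: [0.0, 0.174, 0.985, 0.0]
force: [-0.7, -0.9, 1.2]
gripper_width: 25.2
gripper_force: 25.0
```

Run:
```python
from h import *
for i in range(2):
    s=r.state();print(s["t"],s["tcp_pos"],rot(s["orientation"]).T@s["force"],s["wrist_torque"]);r.get_image("top")
```

```text
14.55 [488.33167055 258.495505   122.6736154 ] [ 0.34289747 -1.06277942 -1.23195709] [-0.07747995  0.02009873 -0.00578764]
14.6 [488.30519408 258.48098899 122.64838919] [-1.02581093 -0.40509705 -1.58316922] [-0.11176698  0.03932642 -0.05216306]
```

Emit:
arm_command(
  series=[0, -0.0002, 0.0015, 0, 0, -0.0002, 0.003, 0, 0, -0.0002, 0.0045, 0, 0, -0.0002, 0.006, 0, 0, -0.0002, 0.0075, 0, 0, -0.0002, 0.009, 0, 0, -0.0002, 0.009, 0],
)

```text
t: 15.35
tcp_pos: [488.0, 258.3, 113.2]
orientation: [-0.0, 0.174, 0.985, -0.0]
force: [1.0, -1.2, -3.4]
gripper_width: 25.3
gripper_force: 25.0
```

Emit:
arm_command(
  series=[0, 0, 0.001, 0, 0, 0, 0.002, 0, 0, 0, 0.002, 0],
)

```text
t: 15.65
tcp_pos: [488.0, 258.5, 111.7]
orientation: [-0.0, 0.174, 0.985, 0.0]
force: [0.1, -2.0, 3.7]
gripper_width: 25.5
gripper_force: 25.0
```

Emit:
arm_command(
  series=[0, 0, 0.0005, 0, 0, 0, 0.001, 0, 0, 0, 0.001, 0, 0, 0, 0.001, 0],
)

```text
t: 16.05
tcp_pos: [488.1, 258.5, 111.2]
orientation: [0.0, 0.173, 0.985, 0.0]
force: [-1.0, -1.6, 6.6]
gripper_width: 25.7
gripper_force: 25.0
```

Run:
```python
from h import *
for i in range(2):
    s=r.state();print(s["t"],s["tcp_pos"],rot(s["orientation"]).T@s["force"],s["wrist_torque"]);shot("wrist","w8")
```

```text
16.05 [488.10541698 258.49053861 111.17380752] [ 0.42903553 -1.82525385 -6.57110985] [-0.34869333  0.20645326 -0.03854971]
16.1 [488.09912719 258.49593118 111.20199495] [ 0.1914596  -1.77155411 -6.25340982] [-0.33325446  0.25849797  0.01211702]
```

View pics/w8.png

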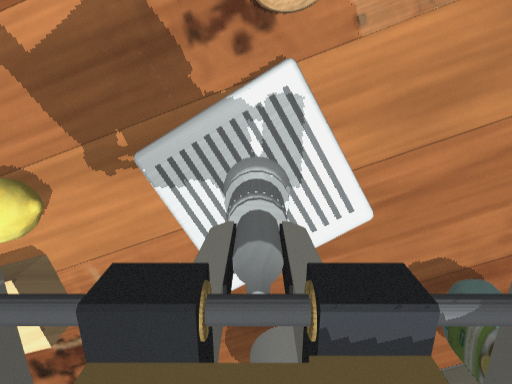

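The jet appears down on the mouth, with no brass neck visible. The sleeve state is unclear from this view, so I'll press slightly more to confirm the stop.

Emit:
arm_command(
  series=[0, -0.0003, 0.0005, 0, 0, -0.0003, 0.001, 0, 0, -0.0003, 0.001, 0, 0, -0.0003, 0.001, 0],
)

```text
t: 16.55
tcp_pos: [488.2, 258.5, 111.1]
orientation: [0.001, 0.173, 0.985, 0.001]
force: [-2.8, -1.4, 12.5]
gripper_width: 25.2
gripper_force: 25.0
```

Emit:
arm_command(
  series=[0, 0, -0.001, 0, 0, 0, -0.002, 0, 0, 0, -0.003, 0, 0, 0, -0.0035, 0, 0, 0, -0.0035, 0],
)

```text
t: 17.05
tcp_pos: [487.8, 258.3, 112.3]
orientation: [-0.0, 0.174, 0.985, 0.0]
force: [2.0, 1.0, -5.6]
gripper_width: 25.8
gripper_force: 25.0
```

The pull test resists with -5.6 N, so the jet is locked. I'll relax and let go.

Emit:
arm_command(
  series=[0, 0, 0.001, 0, 0, 0, 0.001, 0],
)

```text
t: 17.25
tcp_pos: [488.0, 258.2, 112.2]
orientation: [-0.0, 0.174, 0.985, 0.0]
force: [1.5, 2.0, -1.5]
gripper_width: 25.8
gripper_force: 25.0
```

Emit:
arm_command(
  series=[0, 0, 0, 0, 0, 0, 0, 0, 0, 0, 0, 0, 0, 0, -0.03, 0, 0, 0, -0.08, 0, 0, 0, -0.12, 0, 0.04, 0, -0.12, 0, 0.08, 0, -0.12, 0, 0.08, 0, -0.12, 0, 0.08, 0, -0.12, 0],
  claw=0.65,
)

```text
t: 18.25
tcp_pos: [412.4, 285.6, 232.6]
orientation: [0.001, 0.173, 0.985, 0.0]
force: [0.4, 0.3, 0.7]
gripper_width: 60.3
gripper_force: 0.0
```

Run:
```python
from h import *
s=r.state();print(s["t"],s["tcp_pos"],s["force"])
p=shot("wrist");u,v=map(int,proj(p,[486,258.7,110]));print(u,v)
c=p["color"][max(v-110,0):v+70,u-100:u+100,::-1];cv2.imwrite("pics/w9.png",cv2.resize(c,None,fx=3,fy=3))
```

```text
18.25 [412.41749202 285.55683858 232.56971261] [0.35072667 0.26666714 0.73107034]
256 250
```

View pics/w9.png

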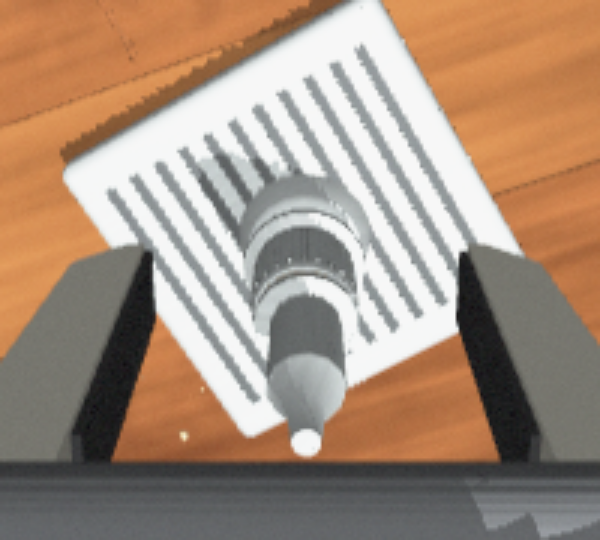

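The jet stands upright in the coupler. The sleeve is up against the collar with no neck gap, and the gripper is clear.

```bash
python3 -c "
from rig import r
print(r.close_job())"
```

```text
the job is handed in; nothing more can be done
None
```

The jet is locked in the coupler with the sleeve back up: it held in a pull test and stands upright, let go, in the last close-up. The job was handed in at about 18 s of the 54 s allowed, but no verdict came back.

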